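# Uncouple a cart drawbar and hold it up off its ball

### The arm

A 7-joint arm with a two-finger parallel gripper is mounted at the origin on a cart in front of the work surface, level with it; the furniture and walls round the work are solid. World frame = base frame: x ahead of the robot, y to its left, z up, the work surface at z = 0. Lengths are in m, angles in rad, forces in N, time in s.
With the tool pointing down it reaches from about 0.425 to 0.925 m from the base axis. Payload 6.8 kg.
Tool frame: the origin (TCP) lies between the finger pads; the fingertips stand 11 mm ahead of it and the grasp point (between the pads) lies 8 mm behind it (ctrl.tips_ahead is the distance from the TCP to the fingertips, in m); z points along the fingers, y is the line along which they close (so a half turn about z gives the same grasp; the last joint's range is limited). The gripper opens to 85 mm and grips with 20 to 120 N. Pads are 22 mm wide; open, the fingers measure 114 mm over their backs; the gripper's body (76 mm by 85 mm) begins 54 mm behind the grasp point. The pads swing forward as they close: fully open they stand 13 mm farther back than shut.
Start: joints at [1.124, 0.477, 0.022, 1.555, -0.011, 1.109, -0.083], TCP at [0.224, -0.637, 0.242] pointing down, gripper open.
Joint ranges: [-2.96, 2.96], [-0.34, 2.1], [-1.41, 1.46], [0.24, 2.44], [-1.37, 4.51], [0.17, 1.92], [-2.96, 2.96]. Speed limits (rad/s): [2.39, 2.39, 3.14, 3.14, 3.14, 3.14, 3.14].

### API

Orientations are given as a rotation vector (axis times angle).
In Python, from workcell import ctrl gives the robot as it stands.
- The arm moves only by the shell command python3 -m creep 'ROWS' [OPENING] [FORCE]. ROWS is JSON, a list that holds one entry, the list of rows, each a list of 6 numbers: the shift along the world's x, y, z in mm, then the turn, a rotation vector about the world's x, y, z in degrees. A call has 1 to 12 rows; each row is the pose to reach, as a shift and turn from the pose commanded when the call began; what a row does not reach only later rows make up. A row lasts 1/8 s, in which the tool goes at most 62.5 mm and 10.7 degrees, less where a joint would pass 70% of its speed; a pose out of reach is approached as far as the arm can. A call with a gripper value outside its range is refused whole. OPENING is the closure, from -1 (fully open) to 1 (shut), set as the call begins (- or left out, the last holds). The fingers move at their own pace and stop on an object; FORCE is the grip in N (left out, the last holds). Time passes only in rows, so rows that repeat a pose let the fingers close. It gives the time, the measured TCP pose, the force, the opening and the grip force at its end, in the units of the state.
- ctrl.state(): the state, without advancing time (a new reading comes with each control period).
- ctrl.grab_frame(name): name is "scene" or "top"; returns the picture (480x640x3 uint8, red, green, blue); there is no depth.
- ctrl.camera_params(name): a dict with "fovy" (degrees; the focal length in pixels is half the picture's height over the tangent of half this angle, whatever the lens; pixels are square), "cx", "cy" (the principal point, pixels), "view" (4x4, takes a point from world to camera coordinates). Camera axes: x right, y down, z forward; pixel columns grow to the right and rows downward; lengths in m; the calibration is good to about 2 mm. A picture is of the moment at which its call begins. camera_params takes no time and is no camera call.
- ctrl.sign_off(): hands the job in; it is judged then, once.
The state is a dict: "clock": time; "qpos": joint angles; "joint_velocities": joint speeds; "joint_efforts": joint torques, N m; "ee_pos": TCP position; "tool_rot": TCP orientation; "contact_force": force on the tool from outside, world axes, zero at the start; "wrist_torque": the same for the moment, N m; "grip_width": finger opening in m; "finger_force": force on a finger pad.
Only numpy, scipy, OpenCV 4.12 (cv2) and the standard library are available. Lean on these libraries where they do the work, as an engineer would, in place of code of your own. Each camera call takes 0.05 s, during which the arm holds its last target. There are 200 camera calls.

### The job

The tow coupling of a parts cart is bolted to the bench on its service stand, and its ball has to be inspected. Pull the locking pin up out of the latch and stow it fully home in the pin socket block on the bench; then, with the coupling still down on the ball, draw the latch knob sideways against its spring, and with the latch drawn lift the drawbar off the ball. Finish while holding the drawbar up, still, with the coupling bell's rim at least 30 mm above the top of the ball (do not let go or set it down), and leave the other things on the bench where they are.

Things in the scene. Friction and masses are not known exactly. Their poses are not given: they have to be found in the camera images.
- stand: Service stand fixed to the bench: grey base plate 275 x 110 x 8 mm, steel ball mount at one end, upright pivot fork (60 mm wide, 108 high) at the other. Origin: on the bench under the ball's centre. +x runs level from the ball to the fork (plate from x = -50 to +225 mm, y = +-55 mm), z up. The latch knob sticks out on its -y side.
- drawbar (a joint): Angle of the drawbar in its fork, rad: 0 = down, bell home over the ball; grows as the bell end is lifted; stop at 1.2. Free: it falls back when let go; lifting it at the latch knob takes 3 to 6 N. A steel bar 36 mm wide, 32 high, 200 long from pivot to bell, top 100 mm above the bench. It cannot rise while the latch's tongue is under the ball.
- pivot (a point): Point on the drawbar's level pivot axis, in the middle of the fork: 200 mm from the ball's axis along the stand's +x, 82 mm above the bench. The drawbar with bell, latch and knob turns about the line through it parallel to the stand's y.
- bell_rim (a point): Centre of the lower rim of the coupling bell at the drawbar's free end, 46 mm above the bench when coupled, straight above the stand's origin. The bell is a grey cup, mouth down, 55 mm across (60 mm at its flat top, 102 mm above the bench), over the ball.
- ball_top (a point): Top of the steel ball (40 mm in diameter), 89 mm above the bench.
- latch (a joint): Travel of the spring latch out of the bell, m: 0 = in (locked), stop at 0.016 = fully out along the stand's -y; the tongue is clear of the ball from 0.010 on. The spring takes 5 N to start and 9 N at the stop and snaps the latch back when let go. With the locking pin in, it has only 2 mm of play.
- latch_knob (a point): Middle of the latch knob's black grip: 83 mm from the stand's origin along its -y, 52 mm above the bench when coupled. A cylinder 18 mm in diameter, 26 long, axis along the latch's travel (stand's y), between a 26 mm inner collar and a 30 mm outer disc: fingers closing along the stand's x catch behind the disc, and the round grip turns between them as the drawbar swings.
- pin: Loose steel locking pin, 78 mm long, about 60 g. Origin: its lower tip, z up along it. Shank 8 mm thick to 24 mm, collar 18 mm, handle 14 mm thick from 30 to 68 mm, head 17 mm. At first upright in the latch guide's 10 mm hole, 48 mm from the stand's origin along its -y, tip 38 mm above the bench, 18 mm from the bell's edge: close fingers along the stand's x.
- pin_socket: Pin socket, fixed to the bench: aluminium block 40 x 40 mm on a dark steel foot 36 x 90 x 6 mm with a bolt at each end; top 40 mm above the bench, one blind upright hole. Origin: centre of its underside, z up. It stands to the left or to the right of the stand.
- socket_mouth (a point): Centre of the socket's hole at the block's top face, z up. Hole 10 mm across, chamfered, 30 mm deep: the pin is fully home when its collar rests on the block, its tip 24 mm below this point.
- oil_bottle: Bystander: white oil bottle 51 x 50 x 141 mm with a yellow spout, upright, on the other side of the stand from the pin socket. Origin: centre of its underside.
- grease_jar: Bystander: jar 60 mm across and 86 mm high. Origin: centre of its underside.
- hex_key: Bystander: hex key 93 mm long lying on the bench. Origin: centre of its underside.
- caliper: Bystander: caliper 210 mm long lying on the bench. Origin: centre of its underside.
Not all that is in view belongs to the job. What is shaped like the pin_socket but blue or green is not meant.

How it is judged:
On the way, in this order (a step that is already met when the one before it is completed fails the run):
1. the locking pin stands fully home in the pin socket, released (horizontal distance between pin and socket_mouth below 0.005 m and z of pin in the frame of socket_mouth below -0.02 m and angle between pin's own z axis and vertical below 0.12 rad and contact force between the fingers and pin below 0.1 N), for 0.2 s.
2. the latch is drawn (more than 10 mm) while the coupling is still down on the ball (value of joint latch above 0.01 m and value of joint drawbar below 0.03 rad and horizontal distance between pin and socket_mouth below 0.005 m and z of pin in the frame of socket_mouth below -0.02 m and angle between pin's own z axis and vertical below 0.12 rad), for 0.2 s.
3. the drawbar is lifted off the ball (height (world z) of bell_rim above 0.095 m), for 0.1 s.
At the end, for the whole second after the job is handed in: The fingers hold the drawbar up (bearing over 1 N) and still (under 0.08 rad/s), bell rim at least 26 mm above the ball's top (115 mm above the bench); the pin stands in its socket, tip at least 20 mm deep, within 5 mm of the hole's axis and 0.12 rad of upright, untouched (height (world z) of bell_rim above 0.115 m and velocity of joint drawbar between -0.08 and 0.08 rad/s and contact force between the fingers and stand above 1 N and horizontal distance between pin and socket_mouth below 0.005 m and z of pin in the frame of socket_mouth below -0.02 m and angle between pin's own z axis and vertical below 0.12 rad and contact force between the arm and pin below 0.1 N); the arm keeps its last pose, push and grip.
It fails at once if a bystander (oil bottle) is shifted by more than 30 mm (distance of oil_bottle from where it was at the start of the episode above 0.03 m).
It fails at once if a bystander (jar) is shifted by more than 30 mm (distance of grease_jar from where it was at the start of the episode above 0.03 m).
It fails at once if a bystander (hex key) is shifted by more than 30 mm (distance of hex_key from where it was at the start of the episode above 0.03 m).
It fails at once if a bystander (caliper) is shifted by more than 30 mm (distance of caliper from where it was at the start of the episode above 0.03 m).
It also fails if it takes over 64 s, if anything falls off the work surface, if the arm or the gripper's body presses on something with over 40 N, if the wrist force passes 120 N, or if a joint passes its speed limit or range.

## Working session

There is one attempt and no reset: what is moved stays moved. The work goes in short steps, Python scripts to look and compute and a shell command to move; the robot and the scene stay as the last step left them, time stands still between calls to the robot, and variables do not carry over. Pictures are saved under pics/ and viewed, at most 10 in all, crops included, and the job is handed in when it is done.

```bash
mkdir -p pics
cat > h.py <<'E'
import numpy as np, cv2
from workcell import ctrl
def cam(n):
    p=ctrl.camera_params(n); f=240/np.tan(np.radians(p["fovy"])/2)
    return p,f,np.array(p["view"])
def proj(n,P):
    p,f,V=cam(n); c=V@np.append(P,1); return np.array([p["cx"]+f*c[0]/c[2],p["cy"]+f*c[1]/c[2]])
def ray(n,uv):
    p,f,V=cam(n); d=np.array([(uv[0]-p["cx"])/f,(uv[1]-p["cy"])/f,1]); R=V[:3,:3]; return -R.T@V[:3,3], R.T@d/np.linalg.norm(d)
def onz(n,uv,z):
    o,d=ray(n,uv); return o+d*(z-o[2])/d[2]
def tri(a,ua,b,ub):
    o1,d1=ray(a,ua);o2,d2=ray(b,ub)
    s=np.linalg.lstsq(np.c_[d1,-d2],o2-o1,rcond=None)[0]
    p,q=o1+s[0]*d1,o2+s[1]*d2; return (p+q)/2,np.linalg.norm(p-q)
def save(n,fn):
    im=ctrl.grab_frame(n); cv2.imwrite(fn,im[:,:,::-1]); return im
E
python3 - <<'E'
from h import *
np.set_printoptions(precision=4,suppress=True)
for n in("scene","top"):
    save(n,f"pics/{n}0.png"); print(ctrl.camera_params(n), ray(n,(320,240)))
print(ctrl.state(), ctrl.tips_ahead)
E
```

```text
{'fovy': 55.492859286452145, 'cx': 324.1415570055401, 'cy': 241.28068789002862, 'view': array([[-0.7175, -0.6966,  0.0032,  0.2362],
       [-0.4149,  0.4236, -0.8053,  0.3775],
       [ 0.5596, -0.5791, -0.5929,  0.9891],
       [ 0.    ,  0.    ,  0.    ,  1.    ]])} (array([-0.2274,  0.5774,  0.8897]), array([ 0.5672, -0.5739, -0.5907]))
{'fovy': 47.54593076289415, 'cx': 321.39900454283577, 'cy': 240.79438356820205, 'view': array([[-0.0289, -0.9996, -0.0026, -0.1718],
       [-0.9871,  0.0289, -0.1574,  0.5385],
       [ 0.1574, -0.002 , -0.9875,  1.6307],
       [ 0.    ,  0.    ,  0.    ,  1.    ]])} (array([ 0.2699, -0.184 ,  1.6947]), array([ 0.1589,  0.0005, -0.9873]))
{'clock': 0.1, 'qpos': array([ 1.1239,  0.4777,  0.0223,  1.5563, -0.0115,  1.1093, -0.0831]), 'joint_velocities': array([-0.0009, -0.0036,  0.001 , -0.0027,  0.0001, -0.0018, -0.0004]), 'joint_efforts': array([  0.005 , -59.7752,   1.6141, -28.1953,   0.0129,   0.005 ,
        -0.    ]), 'ee_pos': array([ 0.2242, -0.6361,  0.2414]), 'tool_rot': array([-3.0951, -0.5294,  0.0005]), 'contact_force': array([-0.493 , -0.0249,  1.0114]), 'wrist_torque': array([-0.0066,  0.0306, -0.0344]), 'finger_force': 0.0, 'grip_width': 0.08544603816606292} 0.011
```

View pics/scene0.png

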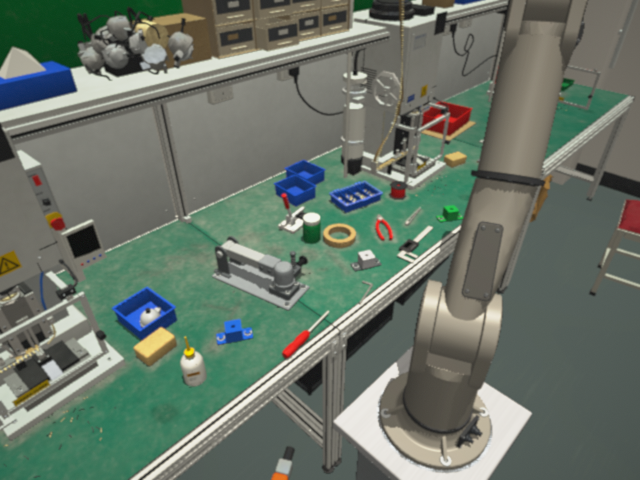

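View pics/top0.png

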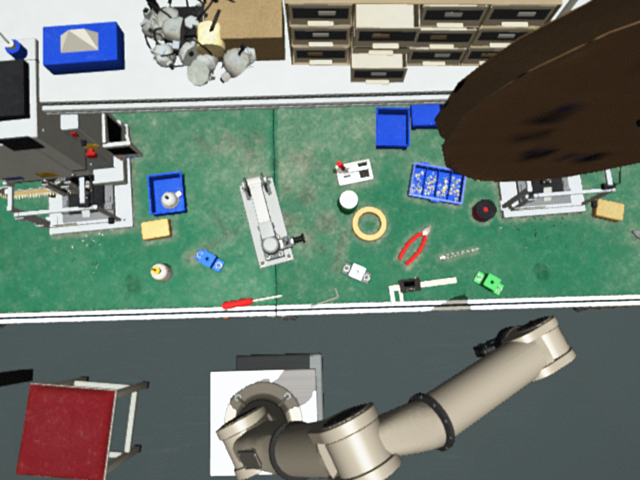

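Socket candidates: grey block at top (357,271) / scene (365,260), a blue one at top (209,260) and a green one at top (489,282). I take the grey one. The stand is at top (265,220), with the bell near (269,243) and the knob to its right at about (300,238). I'll check this in a close crop.

Run:
```python
import cv2,numpy as np
t=cv2.imread("pics/top0.png");s=cv2.imread("pics/scene0.png")
a=cv2.resize(t[170:290,230:390],None,fx=5,fy=5,interpolation=cv2.INTER_CUBIC)
b=cv2.resize(s[220:320,205:390],None,fx=4.3,fy=4.3,interpolation=cv2.INTER_CUBIC)
cv2.imwrite("pics/ct.png",a);cv2.imwrite("pics/cs.png",b)
```

```text
(no output)
```

View pics/ct.png

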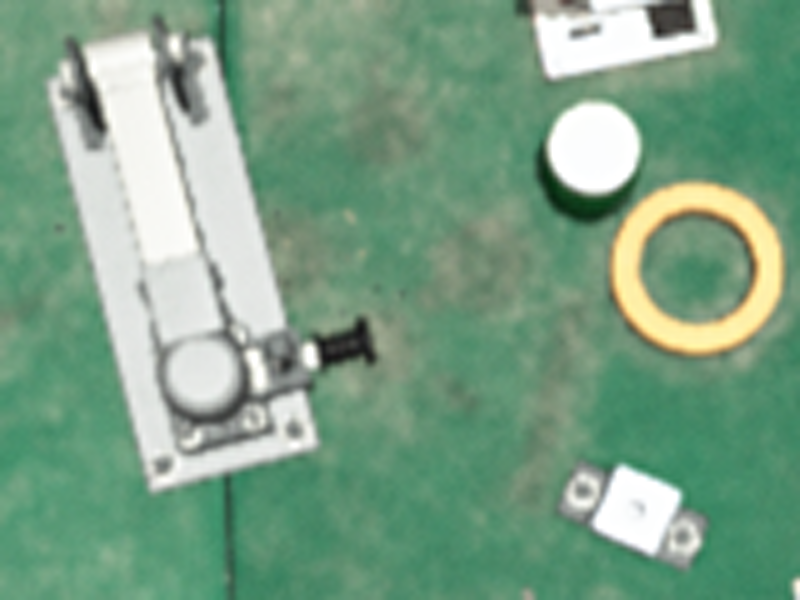

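View pics/cs.png

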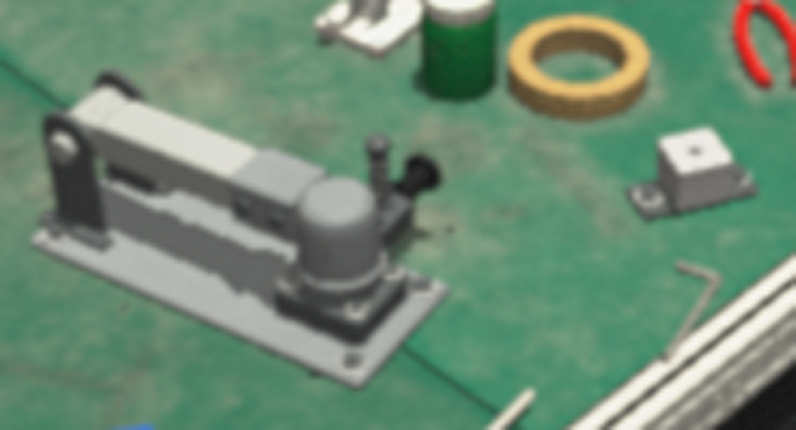

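Crops: the grey block has its hole at ct (637,510) and cs (694,150), on a dark foot, so it is the pin socket. The pin head is at ct (287,355) and cs (377,143). The knob grip is at ct (343,342), with its disc at cs (423,172). Plate corners are ct (318,447), (152,492), (50,85) and (210,37).

```bash
cat > m.py <<'E'
from h import *
np.set_printoptions(precision=4,suppress=True)
T=lambda u,v:((u+.5)/5-.5+230,(v+.5)/5-.5+170)
S=lambda u,v:((u+.5)/4.3-.5+205,(v+.5)/4.3-.5+220)
print("socket",tri("top",T(637,510),"scene",S(694,150)), onz("top",T(637,510),.04),onz("scene",S(694,150),.04))
print("pinhead",tri("top",T(287,353),"scene",S(377,143)),onz("top",T(287,353),.116),onz("scene",S(377,143),.114))
print("disc",tri("top",T(368,340),"scene",S(423,172)))
c=[onz("top",T(*p),.008) for p in((318,447),(152,492),(50,85),(210,37))]
for p in c: print(p)
d=[onz("scene",S(*p),.008) for p in((449,292),(360,386),(32,238))]
for p in d: print("s",p)
# stand pose from plate corners in stand frame, rigid fit
L=np.array([(-50,-55),(-50,55),(225,55),(225,-55)])/1000
def fit(L,W):
    W=np.array(W)[:,:2];a,b=L.mean(0),W.mean(0)
    H=(L-a).T@(W-b);th=np.arctan2(H[0,1]-H[1,0],H[0,0]+H[1,1]);R=np.array([[np.cos(th),-np.sin(th)],[np.sin(th),np.cos(th)]])
    t=b-R@a;return th,t,R,(L@R.T+t-W)
for LL,W in((L,c),(L[:3],d),(np.r_[L,L[:3]],c+d)):
    th,t,R,e=fit(LL,W);print(np.degrees(th),t,"pin",R@[0,-.048]+t,"knob",R@[0,-.083]+t,"piv",R@[.2,0]+t,"\n",e*1000)
# block top by threshold
im=cv2.imread("pics/top0.png");g=cv2.cvtColor(im,cv2.COLOR_BGR2HSV)
m=((g[...,1]<40)&(g[...,2]>200)).astype(np.uint8);m2=np.zeros_like(m);m2[255:288,335:380]=m[255:288,335:380]
k=max(cv2.findContours(m2,0,2)[0],key=cv2.contourArea);r=cv2.minAreaRect(k);M=cv2.moments(k);print("blk",r,(M['m10']/M['m00'],M['m01']/M['m00']),onz("top",(M['m10']/M['m00'],M['m01']/M['m00']),.04))
E
python3 m.py
```

```text
socket (array([ 0.4361, -0.2926,  0.0404]), np.float64(0.0015577782870777827)) [ 0.4355 -0.2931  0.04  ] [ 0.4371 -0.2926  0.04  ]
pinhead (array([ 0.5297, -0.0838,  0.1111]), np.float64(0.006879120951892958)) [ 0.5263 -0.0864  0.116 ] [ 0.5299 -0.0795  0.114 ]
disc (array([ 0.5435, -0.1318,  0.0525]), np.float64(0.0007166088506745179))
[ 0.4839 -0.0979  0.008 ]
[0.4587 0.0059 0.008 ]
[0.7212 0.068  0.008 ]
[ 0.7498 -0.0344  0.008 ]
s [ 0.48   -0.0931  0.008 ]
s [0.4572 0.0075 0.008 ]
s [0.7245 0.069  0.008 ]
13.540237072414607 [ 0.5183 -0.0351] pin [ 0.5296 -0.0817] knob [ 0.5378 -0.1158] piv [0.7128 0.0118] 
 [[-1.2986 -2.341 ]
 [-1.8718  0.7653]
 [ 2.982   3.0564]
 [ 0.1883 -1.4806]]
12.334518324458028 [ 0.5171 -0.0324] pin [ 0.5273 -0.0793] knob [ 0.5348 -0.1134] piv [0.7125 0.0104] 
 [[ 0.045  -3.6829]
 [-0.7066  3.2341]
 [ 0.6616  0.4488]]
13.011086376831209 [ 0.5178 -0.0336] pin [ 0.5286 -0.0804] knob [ 0.5365 -0.1145] piv [0.7127 0.0114] 
 [[-2.3936 -0.5876]
 [-1.978   2.7519]
 [ 3.459   2.5712]
 [-0.3235 -2.1991]
 [ 1.5393 -5.3944]
 [-0.4795  1.2375]
 [ 0.1763  1.6205]]
blk ((359.9000244140625, 273.20001220703125), (20.57182502746582, 13.86362075805664), 26.56505012512207) (357.2799625468165, 271.84737827715355) [ 0.4347 -0.2939  0.04  ]
```

```bash
python3 -m creep '[[[50,90,0,0,0,10],[100,180,0,0,0,20],[145,265,0,0,0,30],[185,335,0,0,0,40],[220,400,-20,0,0,50],[250,455,-30,0,0,60],[275,500,-40,0,0,70],[292,532,-52,0,0,78],[305,556,-62,0,0,84],[305,556,-62,0,0,84],[305,556,-62,0,0,84],[305,556,-62,0,0,84]]]' 0 40
python3 - <<'E'
from h import *
t=save("top","pics/top1.png");s=save("scene","pics/scene1.png")
a=cv2.resize(t[190:280,240:330,::-1],None,fx=4.4,fy=4.4,interpolation=2);b=cv2.resize(s[205:295,245:335,::-1],None,fx=4.4,fy=4.4,interpolation=2)
cv2.imwrite("pics/p1.png",np.hstack([a,b]))
st=ctrl.state();print(st["ee_pos"],st["tool_rot"],st["contact_force"],st["grip_width"])
for n in("top","scene"):
  for z in(0,-.1): print(n,proj(n,st["ee_pos"]+[0,0,z]))
E
```

```text
clock: 1.6
ee_pos: [0.5292, -0.08, 0.1798]
tool_rot: [-1.944, -2.467, 0.001]
contact_force: [-0.2, -0.1, -0.8]
grip_width: 0.0429
finger_force: 0.0
[ 0.52866296 -0.0825501   0.18020416] [-1.94949825e+00 -2.46350950e+00  2.09884880e-03] [0.32671508 0.20132139 0.38048503] 0.0426802244476278
top [284.15147273 235.7976629 ]
top [286.48659456 241.345005  ]
scene [292.50368086 233.10985549]
scene [293.84969152 262.07277627]
```

View pics/p1.png

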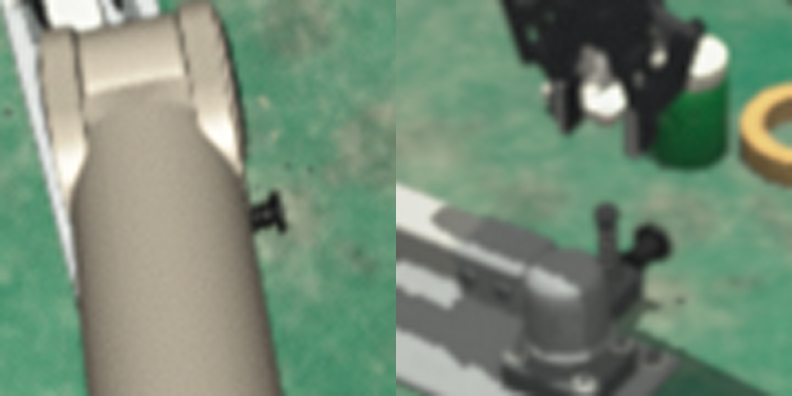

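Scene half: pin head at about (292.5,254), within 2 mm of the line below the TCP, and the fingers straddle it along the stand's x. I'll descend and grip.

```bash
python3 -m creep '[[[1,1,-40,0,0,0],[1,1,-75,0,0,0],[1,1,-98,0,0,0],[1,1,-98,0,0,0],[1,1,-98,0,0,0]]]' && python3 -m creep '[[[0,0,0,0,0,0],[0,0,0,0,0,0],[0,0,0,0,0,0],[0,0,0,0,0,0],[0,0,0,0,0,0]]]' 1 40; python3 -m creep '[[[0,0,10,0,0,0],[0,0,25,0,0,0],[0,0,50,0,0,0],[0,0,90,0,0,0],[0,0,90,0,0,0],[0,0,90,0,0,0]]]'
python3 - <<'E'
from h import *
s=save("scene","pics/scene2.png")
cv2.imwrite("pics/p2.png",cv2.resize(s[185:305,225:345,::-1],None,fx=5,fy=5,interpolation=2))
print(ctrl.state())
E
```

```text
clock: 2.33
ee_pos: [0.5308, -0.0809, 0.0834]
tool_rot: [1.948, 2.463, 0.0]
contact_force: [-0.1, -0.5, 1.1]
grip_width: 0.0425
finger_force: 0.0
clock: 2.95
ee_pos: [0.5313, -0.0798, 0.0832]
tool_rot: [1.946, 2.464, 0.001]
contact_force: [0.1, -0.9, 6.1]
grip_width: 0.0137
finger_force: 38.7
clock: 3.7
ee_pos: [0.5295, -0.0797, 0.1722]
tool_rot: [-1.947, -2.465, 0.001]
contact_force: [0.7, -0.4, -1.2]
grip_width: 0.0136
finger_force: 39.6
{'clock': 3.75, 'qpos': array([ 0.44716576,  0.37871127, -0.50871873,  1.93003768,  0.23323658,
        0.89266757,  0.05472506]), 'joint_velocities': array([-0.00150867,  0.01166264,  0.00299679,  0.00471679,  0.00217073,
       -0.00284353,  0.00077311]), 'joint_efforts': array([ 7.98636727e-03, -4.78603864e+01, -4.61925298e+00, -2.45758188e+01,
        3.71572038e-03, -5.84859954e-03,  3.37421654e-03]), 'ee_pos': array([ 0.52923589, -0.07971296,  0.17162263]), 'tool_rot': array([-1.94595876e+00, -2.46422029e+00,  2.01955987e-03]), 'contact_force': array([-0.02326662,  0.17170686, -1.30057324]), 'wrist_torque': array([-0.01406353,  0.02027145,  0.02744964]), 'finger_force': 39.563889717755956, 'grip_width': 0.013518303638136539}
```

View pics/p2.png

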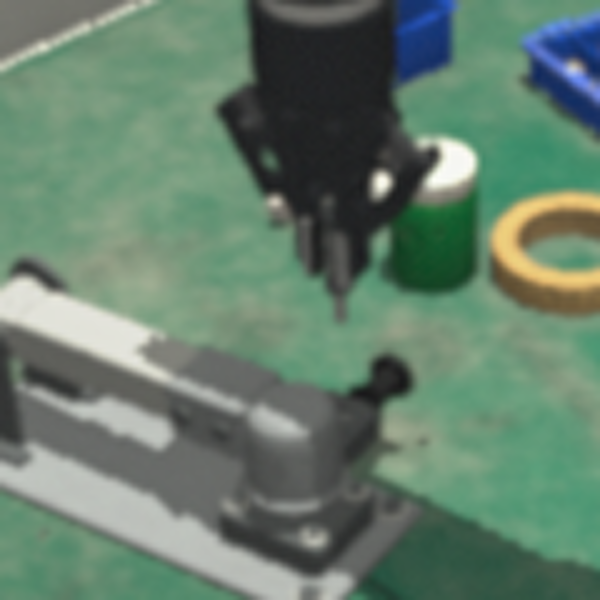

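The pin is held upright, tip at about scene (292.8,248.4). I'll work out the shift to the socket.

```bash
python3 - <<'E'
from h import *
p=onz("scene",(292.8,248),.127);h=onz("scene",(366.0,254.5),.04);print(p,h,h-p, ctrl.state()["ee_pos"])
E
python3 -m creep '[[[-15,-40,0,0,0,0],[-35,-85,0,0,0,0],[-55,-130,0,0,0,0],[-75,-175,0,0,0,0],[-88,-200,0,0,0,0],[-93,-212,0,0,0,0],[-93,-212,-20,0,0,0],[-93,-212,-35,0,0,0],[-93,-212,-35,0,0,0]]]'
python3 - <<'E'
from h import *
s=save("scene","pics/scene3.png");t=save("top","pics/top3.png")
a=cv2.resize(s[195:295,320:420,::-1],None,fx=4,fy=4,interpolation=2);b=cv2.resize(t[220:320,305:405,::-1],None,fx=4,fy=4,interpolation=2)
cv2.imwrite("pics/p3.png",np.hstack([a,b]))
print(ctrl.state()["ee_pos"])
E
```

```text
[ 0.53240338 -0.08436869  0.127     ] [ 0.4370815  -0.29258923  0.04      ] [-0.09532188 -0.20822054 -0.087     ] [ 0.52923589 -0.07971296  0.17162263]
clock: 4.88
ee_pos: [0.4368, -0.2901, 0.1358]
tool_rot: [-1.942, -2.465, -0.0]
contact_force: [1.0, 0.3, -0.7]
grip_width: 0.0134
finger_force: 39.6
[ 0.43778077 -0.29096403  0.13731637]
```

View pics/p3.png

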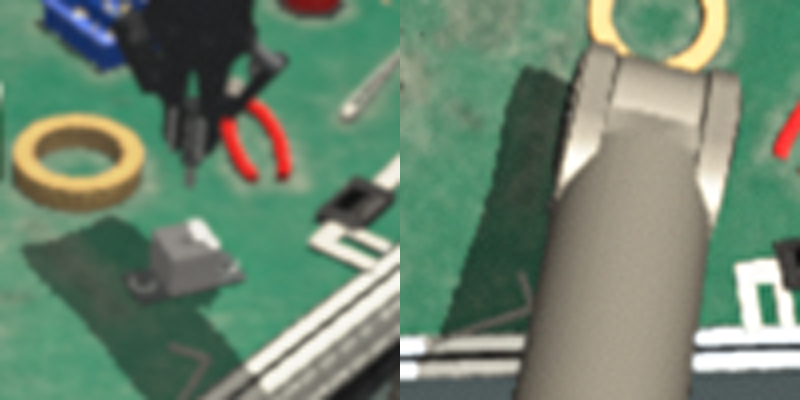

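Scene half: tip at about (367.4,241), socket top below it with the hole near (366,254.5). The arm hides the top view. I'll work out the residual.

Run:
```python
from h import *
s=cv2.imread("pics/scene3.png")[:,:,:].astype(int);print(s[232:248,360:376].sum(2)//3)
for z in(.088,.091,.094): print(z,onz("scene",(367.2,241.5),z), proj("scene",[.4371,-.2926,z]))
```

```text
[[106 104  95  78  62  60  61  63  76  90  80  55  52  78 107 115]
 [108 105 100  93  81  70  59  59  74  90  84  70  79 103 121 125]
 [110 107 106 104  93  72  58  58  71  86  91  94 105 117 127 129]
 [112 109 109 107  97  77  67  63  67  79  94 109 116 121 128 131]
 [113 110 110 108 102  90  77  71  74  86 102 112 116 121 130 137]
 [115 111 109 109 105 101  93  90  93 103 111 112 114 120 127 137]
 [117 116 112 110 109 104  96  93  99 108 115 113 112 114 120 129]
 [120 117 115 114 112 107  96  93  99 108 112 111 108 109 113 118]
 [122 118 116 115 113 108  98  94 100 107 112 110 107 107 108 113]
 [125 120 117 116 114 110 103 100 105 111 112 110 108 107 107 111]
 [125 118 116 117 117 114 111 107 109 112 113 112 110 108 108 110]
 [122 117 116 118 118 117 116 114 112 112 111 111 110 109 108 110]
 [121 119 118 119 118 118 116 114 113 113 113 112 110 110 109 109]
 [122 122 121 120 119 117 115 112 111 112 114 115 115 113 112 111]
 [120 121 120 120 121 117 114 112 111 113 114 117 117 115 114 115]
 [116 117 117 119 119 118 114 111 111 112 113 115 116 116 116 118]]
0.088 [ 0.43723929 -0.29400707  0.088     ] [366.93119426 241.72094568]
0.091 [ 0.43475189 -0.290746    0.091     ] [366.99085238 240.90462305]
0.094 [ 0.43226448 -0.28748492  0.094     ] [367.050668   240.08614514]
```

Column matches to under 1 mm. I'll lower and feel for the hole.

```bash
python3 -m creep '[[[0,0,-25,0,0,0],[0,0,-40,0,0,0],[0,0,-47,0,0,0],[0,0,-51,0,0,0],[0,0,-54,0,0,0],[0,0,-57,0,0,0],[0,0,-57,0,0,0]]]'
```

```text
clock: 5.85
ee_pos: [0.4373, -0.2917, 0.0803]
tool_rot: [1.947, 2.466, -0.0]
contact_force: [-0.4, -0.1, -1.5]
grip_width: 0.0136
finger_force: 39.5
```

No upward force with the tip about 5 mm below the block top, so it has entered the hole. Continuing.

```bash
python3 -m creep '[[[0,0,-5,0,0,0],[0,0,-10,0,0,0],[0,0,-14,0,0,0],[0,0,-17,0,0,0],[0,0,-19,0,0,0],[0,0,-19,0,0,0]]]'
```

```text
clock: 6.6
ee_pos: [0.4374, -0.2917, 0.0614]
tool_rot: [1.947, 2.466, -0.0]
contact_force: [-0.4, -0.1, 0.5]
grip_width: 0.0134
finger_force: 39.3
```

```bash
python3 -m creep '[[[0,0,0,0,0,0],[0,0,0,0,0,0],[0,0,0,0,0,0],[0,0,0,0,0,0],[0,0,0,0,0,0]]]' 0; python3 -m creep '[[[0,0,30,0,0,0],[0,0,70,0,0,0],[0,0,100,0,0,0],[20,40,110,0,0,0],[40,80,110,0,0,0],[60,100,110,0,0,0],[60,100,110,0,0,0]]]'
python3 - <<'E'
from h import *
s=save("scene","pics/scene4.png");t=save("top","pics/top4.png")
a=cv2.resize(s[215:315,270:400,::-1],None,fx=3,fy=3,interpolation=2);b=cv2.resize(t[200:300,260:390,::-1],None,fx=3,fy=3,interpolation=2)
cv2.imwrite("pics/p4.png",np.hstack([a,b]))
print(ctrl.state()["ee_pos"])
E
```

```text
clock: 7.22
ee_pos: [0.4373, -0.2916, 0.0613]
tool_rot: [-1.947, -2.466, -0.0]
contact_force: [-0.7, -0.7, -0.5]
grip_width: 0.0428
finger_force: 0.0
clock: 8.1
ee_pos: [0.4989, -0.1892, 0.1716]
tool_rot: [1.941, 2.47, 0.002]
contact_force: [-0.5, -0.8, 0.1]
grip_width: 0.0424
finger_force: 0.0
[ 0.49692076 -0.19197618  0.17111136]
```

View pics/p4.png

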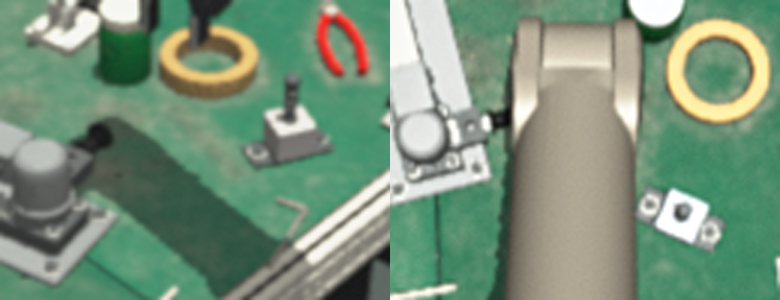

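Both halves show the pin upright with its collar on the block: scene crop (291,100), top crop (683,212). Next I'll locate the knob with intensity profiles along the latch axis.

Run:
```python
from h import *
np.set_printoptions(precision=4,suppress=True,linewidth=160)
y=np.array([.228,-.974]);x=np.array([.974,.228])
o=np.array([.530,-.081])-.048*y;print("origin",o)
t=cv2.imread("pics/top0.png",0).astype(np.float32);s=cv2.imread("pics/scene0.png",0).astype(np.float32)
for n,im,zs in(("top",t,(.061,)),("scene",s,(.06,.066))):
  for z in zs:
    for dx in(-8,-4,0,4,8,12):
      row=[]
      for d in range(52,116,2):
        u=proj(n,[*(o+y*d/1000+x*dx/1000),z]);row.append(int(cv2.getRectSubPix(im,(1,1),(float(u[0]),float(u[1])))[0,0]))
      print(n,z,dx,row)
for n,im in(("top",t),):
  u=proj(n,[*(o+y*.083),.061]).round().astype(int);print(u);print(im[u[1]-8:u[1]+9,u[0]-10:u[0]+12].astype(int))
```

```text
origin [ 0.5191 -0.0342]
top 0.061 -8 [133, 141, 143, 149, 163, 179, 190, 169, 125, 70, 58, 53, 58, 54, 55, 58, 64, 64, 57, 59, 63, 65, 51, 33, 49, 80, 123, 145, 155, 155, 152, 149]
top 0.061 -4 [90, 110, 133, 161, 205, 246, 253, 222, 168, 85, 40, 23, 27, 31, 30, 34, 34, 27, 30, 35, 37, 35, 30, 35, 56, 87, 125, 152, 158, 155, 151, 149]
top 0.061 0 [76, 99, 127, 167, 208, 245, 254, 242, 176, 106, 42, 41, 46, 53, 50, 49, 51, 48, 48, 57, 56, 49, 39, 42, 56, 84, 115, 143, 153, 155, 153, 150]
top 0.061 4 [97, 95, 117, 147, 186, 222, 249, 241, 182, 99, 50, 35, 40, 39, 37, 41, 44, 43, 40, 39, 38, 34, 32, 32, 52, 83, 122, 142, 154, 153, 149, 142]
top 0.061 8 [111, 101, 108, 129, 144, 155, 167, 152, 123, 77, 61, 70, 79, 80, 75, 77, 79, 79, 74, 68, 65, 55, 35, 30, 42, 77, 118, 146, 155, 150, 141, 132]
top 0.061 12 [119, 114, 124, 133, 135, 123, 119, 114, 104, 100, 105, 128, 139, 145, 139, 137, 140, 141, 137, 133, 125, 114, 81, 61, 55, 88, 117, 142, 145, 140, 132, 128]
scene 0.06 -8 [105, 109, 111, 110, 105, 93, 75, 57, 46, 39, 37, 37, 36, 34, 34, 34, 34, 34, 33, 32, 32, 30, 29, 37, 52, 71, 92,
[... 2545 characters left out ...]
3  41  50  37  37  26  27  31  39  30  62 124 150 151 147 143]
 [ 96 134 195 254 255 168  46  23  24  24  32  47  53  72  91  42  43 100 136 145 148 145]
 [ 77 118 174 245 255 192  64  34  53  59  80 111 114 120 123  74  68 115 135 140 144 144]
 [ 94 127 151 186 204 156  75  80 113 122 129 143 140 137 132 113 115 133 135 141 144 144]
 [126 144 145 140 134 118  95 111 140 144 151 153 146 144 137 131 131 132 132 137 144 145]
 [147 150 146 131 116 122 126 130 143 148 154 155 154 147 139 134 131 128 128 137 143 147]
 [138 135 120 102  94 127 140 144 145 148 153 159 160 153 139 137 134 128 133 138 143 144]
 [114 118 109  73  84 124 141 144 147 149 152 160 164 156 145 136 135 135 141 141 144 145]]
```

```bash
python3 -m creep '[[[15,30,0,0,0,0],[30,60,0,0,0,0],[41,77,-20,0,0,0],[41,77,-60,0,0,0],[41,77,-95,0,0,0],[41,77,-115,0,0,0],[41,77,-127,0,0,0],[41,77,-127,0,0,0],[41,77,-127,0,0,0]]]' && python3 -m creep '[[[0,0,0,0,0,0],[0,0,0,0,0,0],[0,0,0,0,0,0],[0,0,0,0,0,0],[0,0,0,0,0,0]]]' 1 30
```

```text
clock: 9.32
ee_pos: [0.5392, -0.1148, 0.0453]
tool_rot: [1.946, 2.464, 0.001]
contact_force: [0.3, 0.1, -0.4]
grip_width: 0.0427
finger_force: 0.0
clock: 9.95
ee_pos: [0.5404, -0.1145, 0.0455]
tool_rot: [1.945, 2.463, 0.004]
contact_force: [4.0, 1.3, 6.3]
grip_width: 0.0226
finger_force: 29.3
```

Width 22.6 mm fits one pad riding on the 26 mm collar (13 + 9). I'll reopen, shift outward along the latch axis and regrip.

```bash
python3 -m creep '[[[0,0,0,0,0,0],[0,0,0,0,0,0],[0,0,0,0,0,0],[1.5,-2,0,0,0,0],[1.5,-2,0,0,0,0],[1.5,-2,0,0,0,0]]]' 0 && python3 -m creep '[[[0,0,0,0,0,0],[0,0,0,0,0,0],[0,0,0,0,0,0],[0,0,0,0,0,0],[0,0,0,0,0,0]]]' 1 30; python3 -c "
from h import *;s=ctrl.state();print(s['wrist_torque'],s['tool_rot'],s['ee_pos'],s['grip_width'])"
```

```text
clock: 10.7
ee_pos: [0.5398, -0.1167, 0.0443]
tool_rot: [-1.947, -2.465, 0.0]
contact_force: [0.2, 0.2, -0.4]
grip_width: 0.0426
finger_force: 0.0
clock: 11.32
ee_pos: [0.5409, -0.1164, 0.0446]
tool_rot: [1.946, 2.465, 0.002]
contact_force: [4.9, 1.6, -2.4]
grip_width: 0.0168
finger_force: 29.6
[ 0.18070617 -1.04548489 -0.03319973] [1.94579804e+00 2.46471646e+00 2.38566101e-03] [ 0.54088354 -0.11640123  0.04460594] 0.016787469883300613
```

Width is now 16.8 mm, so the pads are on the grip. Drawing the latch along the stand's -y.

```bash
python3 -m creep '[[[1,-2,0,0,0,0],[2,-4,0,0,0,0],[2.5,-6,0,0,0,0],[3,-8,0,0,0,0],[3.5,-10,0,0,0,0],[4,-12,0,0,0,0],[4.2,-13.6,0,0,0,0],[4.2,-13.6,0,0,0,0]]]' - 40
```

```text
clock: 12.32
ee_pos: [0.5435, -0.1272, 0.0445]
tool_rot: [-1.943, -2.465, -0.003]
contact_force: [0.7, 7.7, 3.9]
grip_width: 0.0164
finger_force: 39.7
```

Force of 7.7 N corresponds to about 11 mm of travel. I'll go a bit further for margin, then hold.

```bash
python3 -m creep '[[[0.3,-1.5,0,0,0,0],[0.7,-3,0,0,0,0],[0.7,-3,0,0,0,0],[0.7,-3,0,0,0,0],[0.7,-3,0,0,0,0]]]'
```

```text
clock: 12.95
ee_pos: [0.5442, -0.1297, 0.0444]
tool_rot: [-1.942, -2.466, -0.003]
contact_force: [-0.6, 8.8, 3.3]
grip_width: 0.0165
finger_force: 39.7
```

```bash
python3 -m creep '[[[-1,-0.3,5,0,0,0],[-1.5,-0.4,12,0,0,0],[-2,-0.5,20,0,0,0],[-2,-0.5,30,0,0,0],[-2,-0.5,40,0,0,0],[-1,-0.3,50,0,0,0],[0,0,60,0,0,0],[2,0.5,70,0,0,0],[4,1,79,0,0,0],[6,1.4,88,0,0,0],[6,1.4,88,0,0,0],[6,1.4,88,0,0,0]]]'
python3 - <<'E'
from h import *
s=save("scene","pics/scene5.png");t=save("top","pics/top5.png")
a=cv2.resize(s[190:310,200:390,::-1],None,fx=4,fy=4,interpolation=2)
cv2.imwrite("pics/p5.png",a);st=ctrl.state();print(st["ee_pos"],st["contact_force"],st["finger_force"])
E
```

```text
clock: 14.45
ee_pos: [0.5486, -0.1281, 0.1308]
tool_rot: [-1.94, -2.463, -0.001]
contact_force: [0.4, 8.6, -5.5]
grip_width: 0.0165
finger_force: 39.3
[ 0.54855529 -0.12808748  0.13072607] [ 2.51266532  8.62434387 -6.45107462] 39.27395939826965
```

View pics/p5.png

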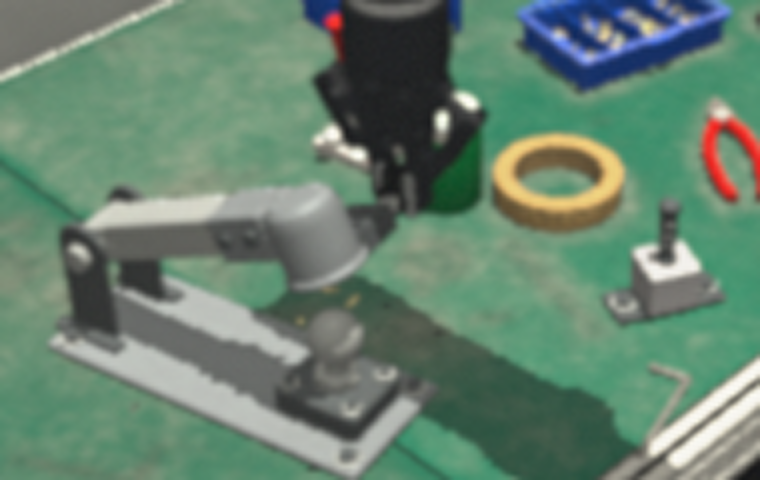

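The bell (crop (315,240)) is clear of the ball at (335,335), with the drawbar held by the knob and the pin home in its socket. TCP rise of 86 mm puts the rim at about 0.132 m. I'll settle and hand in.

```bash
python3 -m creep '[[[0,0,2,0,0,0],[0,0,2,0,0,0],[0,0,2,0,0,0],[0,0,2,0,0,0]]]'; python3 -c "
from workcell import ctrl
s=ctrl.state();print(s['contact_force'],s['joint_velocities'].round(3));print(ctrl.sign_off())"
```

```text
clock: 15.05
ee_pos: [0.549, -0.1279, 0.1327]
tool_rot: [-1.94, -2.463, -0.002]
contact_force: [2.5, 9.0, -7.8]
grip_width: 0.0165
finger_force: 39.2
[ 2.53846791  8.95103757 -7.82591629] [-0.001 -0.001 -0.    -0.001 -0.001  0.001  0.   ]
the job is handed in; nothing more can be done
None
```

The job is handed in at about 15 s on the clock: the pin is home in the grey socket, the latch was drawn with the coupling down, and the gripper holds the drawbar still with the rim about 45 mm above the ball, a figure worked out from the tool's rise.

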